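Fetch the step gauge from behind the jug, mallet and spray can

ROBOT

A 7-joint arm with a two-finger parallel gripper is mounted at the origin on the work surface. World frame = base frame: x ahead of the robot, y to its left, z up, the work surface at z = 0. Lengths are in m, angles in degrees, forces in N, time in s.
With the tool pointing down it reaches from about 0.425 to 0.875 m from the base axis. Payload 4.7 kg.
Tool frame: the origin (TCP) lies on the centre line of the jaws, within the pads' length; the fingertips stand 14 mm ahead of it and the grasp point (between the pads) lies 5 mm behind it; z points along the fingers, y is the line along which they close (so a half turn about z gives the same grasp; the last joint's range is limited). The gripper opens to 85 mm and grips with 20 to 120 N. Pads are 22 mm wide; open, the fingers measure 114 mm over their backs; the gripper's body (76 mm by 85 mm) begins 54 mm behind the grasp point. The pads swing forward as they close: fully open they stand 13 mm farther back than shut.
Start: joints at [-65.598, 18.392, -4.016, 83.108, 1.295, 78.541, -3.26], TCP at [0.26, 0.596, 0.245] pointing down, gripper open.
Joint ranges: [-163.93, 163.93], [-17.29, 119.83], [-79.2, 71.16], [3.27, 140.29], [-89.18, 269.18], [5.43, 117.66], [-154.24, 154.24]. Speed limits (degrees/s): [147.25, 147.25, 180, 180, 180, 180, 180].

INTERFACE

Orientations are given as [roll, pitch, yaw] about the fixed x, y, z axes, in that order (R = Rz(yaw) Ry(pitch) Rx(roll)).
In Python, from cell import r gives the robot as it stands.
- The arm moves only by the tool move_arm, never from a script. Its argument "plan" is a list of rows, each a list of 4 numbers: the shift along the tool's x, y, z normalised to -1 to 1, where 1 is 0.02 m, then the turn about the tool's z normalised to -1 to 1, where 1 is 0.12 rad. A call has 1 to 20 rows; each row shifts and turns the commanded pose from where the row before left it, along the tool's axes as they then stand; what a row does not reach is not made up. A row lasts 1/12 s, in which the tool goes at most 41.7 mm and 7.16 degrees, less where a joint would pass 70% of its speed; a pose out of reach is approached as far as the arm can. A call with a number of a shift or a turn outside -1 to 1 is refused whole. A call with a gripper value outside its range is refused whole. "gripper" is the opening, from -1 (shut) to 1 (fully open), set as the call begins (left out, the last holds). The fingers move at their own pace and stop on an object; "grip_force" is the grip in N (left out, the last holds). Time passes only in rows, so rows that do not move let the fingers close. It gives the time, the measured TCP pose, the force, the opening and the grip force at its end, in the units of the state.
- r.observe(): the state, without advancing time (a new reading comes with each control period).
- r.capture(name): name is "side" or "top" or "wrist"; returns a dict with "img" (384x512x3 uint8, red, green, blue), "K" (3x3 intrinsics, pixels), "T" (4x4, takes a point from camera to world coordinates); the wrist camera has in their place "hand_eye" (4x4, takes a point from camera to tool coordinates, whose origin is the TCP and whose axes are the flange's). Camera axes: x right, y down, z forward; pixel columns grow to the right and rows downward; lengths in m; the calibration is good to about 2 mm. A picture is of the moment at which its call begins: read the wrist's pose just before it. There is no depth.
- r.hand_in(): hands the job in; it is judged then, once.
Trained networks look in a picture, given as the dict that the camera call returned (one of the last four; its "shot" number tells which), for a name from the list of things; names that differ only in an ending like _2 or _b are one class to them, and where a whole thing is asked for, a point or a joint stands for the part that bears it (a point fixed in the world has none). Each returns a list of dicts, best first, with "confidence" (0 to 1); they miss things now and then, are a little off and sometimes report something else, mostly with a low value. They report only what shows in the picture. A call takes as long as a camera call. They do not tell look-alikes from the thing itself.
- r.trace(picture, name): "region" (384x512 bool, what is visible of it) and "centre" ([column, row] in pixels, amid what is visible of it).
The state is a dict: "time": time; "joint_positions": joint angles; "qd": joint speeds; "tau": joint torques, N m; "tcp_pos": TCP position; "tcp_rot": TCP orientation; "wrist_force": force on the tool from outside, world axes, zero at the start; "ft_torque": the same for the moment, N m; "gripper_width": finger opening in m; "grasp_force": force on a finger pad.
Only numpy, scipy, OpenCV 4.12 (cv2) and the standard library are available. Lean on these libraries where they do the work, as an engineer would, in place of code of your own. Each camera call takes 0.05 s, during which the arm holds its last target. There are 200 camera calls.

TASK

The step gauge on the little shelf board is shut in behind the washer jug, the mallet and the spray can. First stand all three in the steel drip tray, then lay the gauge steps-up on the middle of the dark steel plate, lined up lengthwise with it, and only then stand the jug, mallet and can back in the middle of the mats they came from, jug and mallet lined up lengthwise with their mats. Keep those three upright all the while and leave the putty scraper where it lies.

Things in the scene. Friction and masses are not known exactly. Their poses are not given: they have to be found in the camera images.
- jug: Small closed blue washer-fluid jug, 76 mm along own x, 56 along y, 150 tall, 0.4 kg. Origin: centre of underside, z up. Round white cap on the axis, diameter 40 mm, 116 to 150 mm above the underside: grip it there, any yaw; all else (moulded handle on +x) stays below 118 mm. Starts upright on the cork mat, long axis along the mat's.
- mallet: Stubby mallet standing upside down on its yellow plastic block head, black handle straight up. Head 84 mm along own x, 50 along y, 48 high; round handle on the axis, diameter 26 mm, 55 to 155 mm above the underside: grip it there, any yaw. 0.3 kg. Origin: centre of underside, z up. Starts on the rubber mat, long axis along the mat's.
- can: Aluminium spray can with a paper band, round, 52 mm in diameter, 140 mm tall, about 0.25 kg. Grey cap on top, 41 mm in diameter, from 104 to 140 mm above the underside: the place to grip. Origin: centre of the underside, z up. Starts upright on its round mat.
- gauge: Aluminium staircase block, 90 mm long (own x), 25 wide (y), five 18 mm steps 10, 16, 22, 28, 34 mm high rising to +x; 0.12 kg. Origin: centre of underside, z up. Lies on the shelf board (top 12 mm over the bench) 78 mm behind the mats' centres, along their row: too near the three to grip (across the 25 mm) till they are cleared. A low tin and wedge lie 25 to 60 mm off its ends.
- jug_mat: The jug's place: rectangular cork mat, 96 mm (own x) by 76 mm, 3 thick, fixed on the white shelf board; origin at the centre of its underside, top 15 mm above the bench. The three mats lie side by side, 85 mm apart, in any order; their x axes point away from the robot, across the row.
- mallet_mat: The mallet's place: thin narrow rectangular black rubber mat, 104 mm (own x) by 64 mm, 3 mm thick, fixed on the shelf board; origin at the centre of its underside, its top 15 mm above the bench.
- can_mat: The can's place: thin round dark steel disc, 74 mm in diameter, 3 mm thick, fixed on the shelf board; origin at the centre of its underside, its top 15 mm above the bench.
- tray: Side area: low open stainless drip tray, 310 mm (own x) by 160 mm (own y), walls 4 mm thick and 14 mm high; fixed; origin at the centre of its underside, z up. Inner floor 4 mm above the bench. Empty at the start; holds the three things in a row along its x.
- plate: Where the gauge goes: dark steel plate, 150 mm (own x) by 100 mm (own y), 10 mm thick, fixed and bare; origin at the centre of its underside, its top 10 mm above the bench.
- scraper: Putty scraper, 174 mm long (own x, blade to +x), 60 mm wide at the blade, 18 mm thick wooden handle, lying loose beside the plate, about 120 mm from its centre, on the side away from the robot. Origin near its middle, on the bench. To be left alone.
Things that resemble listed ones, but are neither listed nor needed, are in the scene too. What is shaped like the gauge but yellow is not meant.

How it is judged (in metres and radians):
On the way, in this order (a step that is already met when the one before it is completed fails the run):
1. jug, mallet and can all stand upright in the drip tray, let go, while the gauge still lies where it was (x of jug in the frame of tray between -0.145 and 0.145 m and y of jug in the frame of tray between -0.07 and 0.07 m and z of each of jug, mallet, can in the frame of tray below 0.01 m and angle between each of jug, mallet, can's own z axis and vertical below 0.1 rad and contact force between each of jug, mallet, can and the fingers below 0.2 N and linear speed of each of jug, mallet, can below 0.03 m/s and x of mallet in the frame of tray between -0.145 and 0.145 m and y of mallet in the frame of tray between -0.07 and 0.07 m and x of can in the frame of tray between -0.145 and 0.145 m and y of can in the frame of tray between -0.07 and 0.07 m and distance of gauge from where it was at the start of the episode below 0.02 m), for 0.2 s.
2. the gauge lies on the middle of the plate, lengthwise, let go, while the three still stand in the tray (horizontal distance between gauge and plate below 0.015 m and z of gauge in the frame of plate below 0.015 m and angle between each of gauge, jug, mallet, can's own z axis and vertical below 0.1 rad and angle between the x axis of gauge and the x axis of plate, either way round below 0.25 rad and contact force between each of gauge, jug, mallet, can and the fingers below 0.2 N and linear speed of gauge below 0.02 m/s and x of jug in the frame of tray between -0.145 and 0.145 m and y of jug in the frame of tray between -0.07 and 0.07 m and z of each of jug, mallet, can in the frame of tray below 0.01 m and linear speed of each of jug, mallet, can below 0.03 m/s and x of mallet in the frame of tray between -0.145 and 0.145 m and y of mallet in the frame of tray between -0.07 and 0.07 m and x of can in the frame of tray between -0.145 and 0.145 m and y of can in the frame of tray between -0.07 and 0.07 m), for 0.2 s.
At the end, for the whole second after the job is handed in: Gauge steps-up on the plate, centred within 15 mm, lengthwise within 0.25 rad; jug, mallet and can upright (0.1 rad) on their own mats, centred within 15 mm, jug and mallet within 0.35 rad of their mats' length; all let go and at rest (horizontal distance between gauge and plate below 0.015 m and z of gauge in the frame of plate below 0.015 m and angle between each of gauge, jug, mallet, can's own z axis and vertical below 0.1 rad and angle between the x axis of gauge and the x axis of plate, either way round below 0.25 rad and contact force between each of gauge, jug, mallet, can and the fingers below 0.2 N and linear speed of each of gauge, jug, mallet, can below 0.02 m/s and horizontal distance between jug and jug_mat below 0.015 m and z of jug in the frame of jug_mat below 0.008 m and angle between the x axis of jug and the x axis of jug_mat, either way round below 0.35 rad and horizontal distance between mallet and mallet_mat below 0.015 m and z of mallet in the frame of mallet_mat below 0.008 m and angle between the x axis of mallet and the x axis of mallet_mat, either way round below 0.35 rad and horizontal distance between can and can_mat below 0.015 m and z of can in the frame of can_mat below 0.008 m); the robot touches nothing.
It fails at once if the jug, mallet or can is tipped over (leans more than 0.5 rad) (angle between any of jug, mallet, can's own z axis and vertical above 0.5 rad).
It fails at once if the putty scraper is shifted by more than 20 mm (distance of scraper from where it was at the start of the episode above 0.02 m).
It also fails if it takes over 144 s, if anything falls off the work surface, if the arm or the gripper's body presses on something with over 40 N, if the wrist force passes 120 N, or if a joint passes its speed limit or range.

## Working session

There is one attempt and no reset: what is moved stays moved. The work goes in short steps, Python scripts to look and compute and a tool call to move; the robot and the scene stay as the last step left them, time stands still between calls to the robot, and variables do not carry over. Pictures are saved under pics/ and viewed, at most 14 in all, crops included, and the job is handed in when it is done.

Besides the shell and the picture viewer there is one more tool, called after ">>>" by a JSON object that holds its "api" and its "payload", one argument or row to a line. move_arm: Moves the arm, as the interface text tells. Its arguments: {"type":"object","properties":{"plan":{"type":"array"},"gripper":{"type":"number"},"grip_force":{"type":"number"}},"required":["plan"]}

```bash
mkdir -p pics; cat > h.py <<'E'
import numpy as np, cv2
from cell import r
from scipy.spatial.transform import Rotation as R
def cam(n):
    o=r.observe(); c=r.capture(n)
    if n=="wrist":
        T=np.eye(4);T[:3,:3]=R.from_euler('xyz',o['tcp_rot'],degrees=True).as_matrix();T[:3,3]=o['tcp_pos'];c["T"]=T@c["hand_eye"]
    return c
def save(c,name): cv2.imwrite("pics/"+name+".png",cv2.cvtColor(c["img"],cv2.COLOR_RGB2BGR))
def proj(c,P):
    q=np.linalg.inv(c["T"])@np.append(P,1); u=c["K"]@q[:3]; return u[:2]/u[2]
def ray(c,uv):
    d=c["T"][:3,:3]@np.linalg.inv(c["K"])@np.array([uv[0],uv[1],1.]); return c["T"][:3,3],d/np.linalg.norm(d)
def onz(c,uv,z):
    o,d=ray(c,uv); return o+d*(z-o[2])/d[2]
def tri(obs):
    A=0;b=0
    for c,uv in obs:
        o,d=ray(c,uv);M=np.eye(3)-np.outer(d,d);A=A+M;b=b+M@o
    return np.linalg.solve(A,b)
E
python3 - <<'E'
from h import *
print(r.observe())
cs={n:cam(n) for n in("top","side","wrist")}
for n,c in cs.items(): save(c,n+"0"); print(n,c["T"][:3,3].round(3))
a=np.hstack([cv2.imread(f"pics/{n}0.png") for n in("top","side")]);
for n in ("top","side"):
  for k in "jug mallet can gauge jug_mat mallet_mat can_mat tray plate scraper".split():
    print(n,k,[(np.round(t["centre"]).tolist(),round(t["confidence"],2),onz(cs[n],t["centre"],0.01).round(3).tolist()) for t in r.trace(cs[n],k)[:3]])
E
```

```text
{'time': 0.0, 'joint_positions': array([-65.59836865,  18.43920391,  -4.01396757,  83.17534534,
         1.29415209,  78.54052073,  -3.25860989]), 'qd': array([ 0.03083665,  0.0138701 , -0.14488329, -0.0857646 ,  0.0206253 ,
       -0.02031847,  0.07872279]), 'tau': array([ 1.87022265e-04, -4.93585467e+01, -3.82488426e-01, -3.14330685e+01,
        1.28830734e-02,  1.15988470e-02,  8.84916460e-06]), 'tcp_pos': array([0.26001239, 0.59516981, 0.24421773]), 'tcp_rot': array([-1.79890120e+02,  5.43190827e-03,  1.56407870e+02]), 'wrist_force': array([-0.72834512,  0.77901119,  0.41466108]), 'ft_torque': array([ 0.0330318 ,  0.03020106, -0.062055  ]), 'grasp_force': 0.0, 'gripper_width': 0.08532601892612159}
top [0.418 0.002 1.151]
side [ 0.358 -0.731  0.634]
wrist [0.192 0.624 0.373]
top jug [([233.0, 216.0], 0.7, [0.512, 0.02, 0.01])]
top mallet [([200.0, 215.0], 0.64, [0.516, 0.11, 0.01])]
top can [([270.0, 221.0], 0.64, [0.497, -0.082, 0.01])]
top gauge [([255.0, 142.0], 0.74, [0.719, -0.043, 0.01]), ([208.0, 143.0], 0.72, [0.715, 0.088, 0.01]), ([244.0, 192.0], 0.6, [0.578, -0.01, 0.01
[... 558 characters left out ...]
]
side can [([231.0, 194.0], 0.63, [0.514, 0.014, 0.01])]
side gauge [([258.0, 191.0], 0.81, [0.586, 0.009, 0.01]), ([309.0, 196.0], 0.72, [0.711, -0.044, 0.01]), ([289.0, 169.0], 0.58, [0.701, 0.083, 0.01])]
side jug_mat [([211.0, 198.0], 0.6, [0.459, 0.013, 0.01]), ([210.0, 140.0], 0.38, [0.509, 0.3, 0.01])]
side mallet_mat [([208.0, 179.0], 0.53, [0.467, 0.093, 0.01])]
side can_mat [([225.0, 221.0], 0.65, [0.477, -0.083, 0.01])]
side tray [([256.0, 298.0], 0.72, [0.488, -0.314, 0.01]), ([258.0, 191.0], 0.42, [0.586, 0.008, 0.01]), ([206.0, 138.0], 0.38, [0.5, 0.315, 0.01])]
side plate [([209.0, 138.0], 0.66, [0.509, 0.309, 0.01])]
side scraper [([247.0, 130.0], 0.57, [0.64, 0.327, 0.01])]
```

View pics/top0.png

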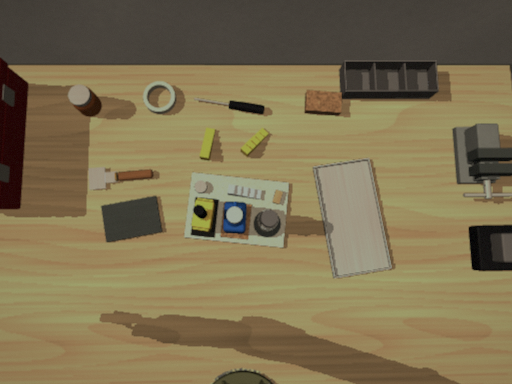

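View pics/side0.png

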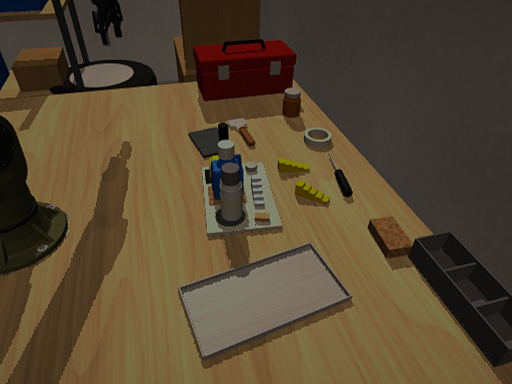

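Gauge candidates in the top view are the silver block at (244,192) and the yellow ones at (208,143) and (255,142). The silver one on the shelf board fits the description. I'll move the wrist camera over the board next.

```bash
cat >> h.py <<'E'
def plan(p,yaw,n=None):
    o=r.observe();q=np.array(o['tcp_pos']);y=o['tcp_rot'][2]
    d=np.array(p)-q;dy=(yaw-y+180)%360-180
    if n is None: n=int(np.ceil(max(np.abs(d).max()/0.0195 if abs(dy)<1 else np.linalg.norm(d)/.0195,abs(dy)/6.8,1)))
    s=[]
    for i in range(n):
        a=np.radians(y+dy*i/n);x=np.array([np.cos(a),np.sin(a),0]);yy=np.array([np.sin(a),-np.cos(a),0])
        s.append([round(float(v),2) for v in(x@d/n/.02,yy@d/n/.02,-d[2]/n/.02,-np.radians(dy)/n/.12)])
    if abs(dy)<1: print(n,"x",s[0])
    else: print(n,s)
E
python3 -c "
from h import *
plan([.50,-.06,.36],88,33)"
```

```text
33 [[-0.73, -0.76, -0.17, 0.3], [-0.76, -0.74, -0.17, 0.3], [-0.78, -0.71, -0.17, 0.3], [-0.81, -0.68, -0.17, 0.3], [-0.83, -0.65, -0.17, 0.3], [-0.86, -0.62, -0.17, 0.3], [-0.88, -0.59, -0.17, 0.3], [-0.9, -0.56, -0.17, 0.3], [-0.92, -0.52, -0.17, 0.3], [-0.94, -0.49, -0.17, 0.3], [-0.95, -0.46, -0.17, 0.3], [-0.97, -0.42, -0.17, 0.3], [-0.98, -0.39, -0.17, 0.3], [-1.0, -0.35, -0.17, 0.3], [-1.01, -0.31, -0.17, 0.3], [-1.02, -0.28, -0.17, 0.3], [-1.03, -0.24, -0.17, 0.3], [-1.04, -0.2, -0.17, 0.3], [-1.04, -0.17, -0.17, 0.3], [-1.05, -0.13, -0.17, 0.3], [-1.05, -0.09, -0.17, 0.3], [-1.06, -0.05, -0.17, 0.3], [-1.06, -0.01, -0.17, 0.3], [-1.06, 0.03, -0.17, 0.3], [-1.06, 0.06, -0.17, 0.3], [-1.05, 0.1, -0.17, 0.3], [-1.05, 0.14, -0.17, 0.3], [-1.04, 0.18, -0.17, 0.3], [-1.04, 0.21, -0.17, 0.3], [-1.03, 0.25, -0.17, 0.3], [-1.02, 0.29, -0.17, 0.3], [-1.01, 0.33, -0.17, 0.3], [-0.99, 0.36, -0.17, 0.3]]
```

>>> {"api": "move_arm", "payload": {
  "plan": [
    [-0.7,-0.75,-0.2,0.3],
    [-0.75,-0.75,-0.2,0.3],
    [-0.8,-0.7,-0.2,0.3],
    [-0.8,-0.7,-0.2,0.3],
    [-0.85,-0.65,-0.2,0.3],
    [-0.85,-0.6,-0.2,0.3],
    [-0.9,-0.6,-0.2,0.3],
    [-0.9,-0.55,-0.2,0.3],
    [-0.9,-0.5,-0.2,0.3],
    [-0.95,-0.5,-0.2,0.3],
    [-0.95,-0.45,-0.2,0.3],
    [-0.95,-0.4,-0.2,0.3],
    [-1,-0.4,-0.2,0.3],
    [-1,-0.35,-0.2,0.3],
    [-1,-0.3,-0.2,0.3],
    [-1,-0.3,-0.2,0.3],
    [-1,-0.25,-0.2,0.3],
    [-1,-0.2,-0.2,0.3],
    [-1,-0.15,-0.2,0.3],
    [-1,-0.15,-0.2,0.3]
  ]
}}

```text
time: 2.82
tcp_pos: [0.4049, 0.2005, 0.3258]
tcp_rot: [180.0, -0.0, 114.9]
wrist_force: [0.4, 0.5, -0.3]
gripper_width: 0.0854
grasp_force: 0.0
```

>>> {"api": "move_arm", "payload": {
  "plan": [
    [-1,-0.1,-0.1,0.3],
    [-1,-0.05,-0.1,0.3],
    [-1,0,-0.1,0.3],
    [-1,0.05,-0.1,0.3],
    [-1,0.05,-0.1,0.3],
    [-1,0.1,-0.1,0.3],
    [-1,0.15,-0.1,0.3],
    [-1,0.2,-0.1,0.3],
    [-1,0.2,-0.1,0.3],
    [-1,0.25,-0.1,0.3],
    [-1,0.3,-0.1,0.3],
    [-1,0.3,-0.1,0.3],
    [-1,0.35,-0.1,0.3],
    [0,0,0,0]
  ]
}}

```text
time: 3.98
tcp_pos: [0.498, -0.0516, 0.3518]
tcp_rot: [179.9, 0.2, 87.8]
wrist_force: [-1.0, 0.1, -1.1]
gripper_width: 0.0854
grasp_force: 0.0
```

```bash
python3 - <<'E'
from h import *
import pickle
o=r.observe();print(o['time'],o['tcp_pos'],o['tcp_rot'],o['joint_positions'])
c=cam("wrist");save(c,"w1");pickle.dump(c,open("w1.pkl","wb"))
Z=dict(jug=.165,mallet=.17,can=.155,gauge=.03,jug_mat=.015,mallet_mat=.015,can_mat=.015,tray=.01,plate=.01)
for k in Z: print(k,[(np.round(t["centre"]).tolist(),round(t["confidence"],2),onz(c,t["centre"],Z[k]).round(3).tolist()) for t in r.trace(c,k)[:3]])
E
```

```text
3.9833 [ 0.49795087 -0.05163326  0.35182566] [1.79923778e+02 1.52099940e-01 8.77680442e+01] [-30.8202269   -3.25190106  32.35109358  94.81226435   1.89383634
  87.86261989  -0.81101608]
jug [([262.0, 98.0], 0.76, [0.506, 0.014, 0.165]), ([266.0, 24.0], 0.58, [0.512, 0.074, 0.165])]
mallet [([265.0, 24.0], 0.78, [0.51, 0.074, 0.17])]
can [([255.0, 173.0], 0.77, [0.497, -0.057, 0.155]), ([226.0, 110.0], 0.49, [0.472, 0.005, 0.155])]
gauge [([314.0, 112.0], 0.96, [0.576, -0.009, 0.03]), ([417.0, 125.0], 0.69, [0.711, -0.031, 0.03]), ([227.0, 108.0], 0.49, [0.462, -0.0, 0.03])]
jug_mat [([225.0, 108.0], 0.74, [0.459, -0.001, 0.015])]
mallet_mat [([236.0, 46.0], 0.6, [0.477, 0.075, 0.015])]
can_mat [([238.0, 149.0], 0.96, [0.473, -0.056, 0.015])]
tray [([269.0, 298.0], 0.81, [0.509, -0.298, 0.01])]
plate [([317.0, 110.0], 0.69, [0.583, -0.008, 0.01]), ([261.0, 98.0], 0.24, [0.508, 0.011, 0.01])]
```

View pics/w1.png

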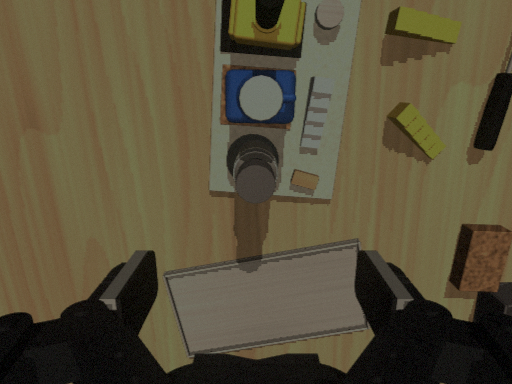

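The first wrist view shows the can cap at (255,181), the jug cap at (262,98), the mallet handle at about (268,8), the silver gauge at (317,113), and yellow look-alikes at (425,25) and (418,130). I'll take a second view farther to +y.

>>> {"api": "move_arm", "payload": {
  "plan": [
    [1,0,0,0.08],
    [1,0,0,0.08],
    [1,0,0,0.08],
    [1,0,0,0.08],
    [0.5,0,0,0],
    [0,0,0,0]
  ]
}}

```text
time: 4.98
tcp_pos: [0.501, 0.0473, 0.351]
tcp_rot: [-180.0, -0.0, 86.4]
wrist_force: [0.2, -0.2, -0.4]
gripper_width: 0.0857
grasp_force: 0.0
```

```bash
python3 - <<'E'
from h import *
import pickle
o=r.observe();print(o['time'],o['tcp_pos'],o['tcp_rot'])
c=cam("wrist");save(c,"w2");pickle.dump(c,open("w2.pkl","wb"))
d=[pickle.load(open("w1.pkl","rb")),c]
print(c["K"], c["T"].round(3))
a=[cv2.resize(cv2.cvtColor(x["img"],cv2.COLOR_RGB2BGR)[a0:a0+220,200:380],None,fx=2.2,fy=2.2,interpolation=cv2.INTER_CUBIC) for x,a0 in zip(d,(0,20))]
cv2.imwrite("pics/crop.png",np.hstack(a))
E
```

```text
4.9833 [0.50101612 0.04729197 0.35103324] [-1.79970876e+02 -1.97876968e-02  8.64465609e+01]
[[337.98684772   0.         255.85624961]
 [  0.         337.98684772 192.61515401]
 [  0.           0.           1.        ]] [[ 0.998 -0.059 -0.018  0.505]
 [-0.062 -0.956 -0.286  0.119]
 [-0.     0.287 -0.958  0.479]
 [ 0.     0.     0.     1.   ]]
```

View pics/crop.png

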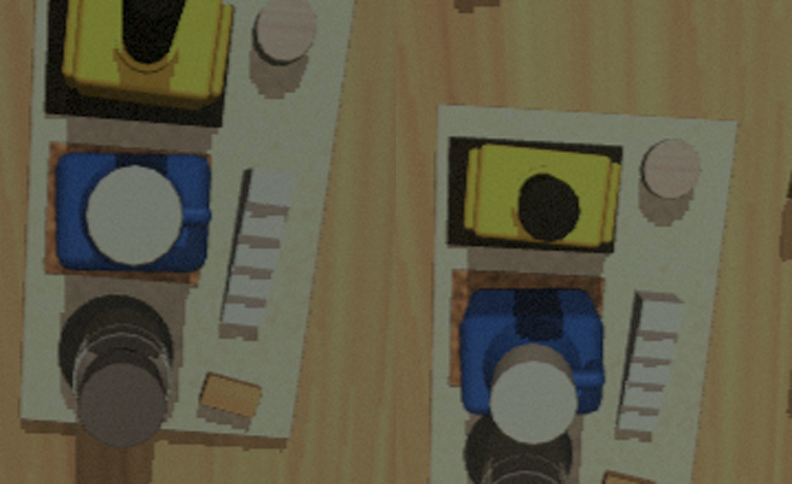

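The crops show the jug cap, the mallet handle top, all three mats and the silver staircase (the real gauge). Next I'll compute positions and look at the lower part of view 2 for the can.

```bash
python3 - <<'E'
from h import *
import pickle
c1,c2=[pickle.load(open(f"w{i}.pkl","rb")) for i in(1,2)]
f1=lambda x,y:(200+x/2.2,y/2.2); f2=lambda x,y:(200+(x-396)/2.2,20+y/2.2)
print("jugcap",tri([(c1,f1(134,216)),(c2,f2(534,402))]).round(4))
print("mallet top z.17",onz(c2,f2(549,208),.17).round(4))
print("can top z.155",onz(c1,f1(122,403),.155).round(4))
for n,p,q in [("gaugeTR",(293,178),(684,298)),("gaugeBL",(220,336),(617,437)),("jugmatTL",(50,142),(454,270)),("jugmatBL",(46,272),(449,385)),("malmatBL",(46,115),(448,245)),("malmatBR",(222,127),(620,253))]:
    print(n,tri([(c1,f1(*p)),(c2,f2(*q))]).round(4))
print("malmat TL,TR z.015",onz(c2,f2(449,137),.015).round(4),onz(c2,f2(622,147),.015).round(4))
print("can mat z.015 left,right",onz(c1,f1(57,345),.015).round(4),onz(c1,f1(174,345),.015).round(4))
for n,p in [("tl",(637,292)),("tr",(684,298)),("bl",(617,437)),("br",(655,440))]: print("g",n,onz(c2,f2(*p),.03).round(4))
for n,f,p in [("tl",f2,(440,105)),("tr",f2,(737,121))]: print("board",n,onz(c2,f(*p),.012).round(4))
for n,f,p in [("bl",f1,(22,418)),("br",f1,(288,437))]: print("board",n,onz(c1,f(*p),.012).round(4))
# tray quads in w1 and plate in top
for p in [(165,272),(359,240),(189,353),(368,330)]: print("tray",onz(c1,p,.014).round(4))
t=cam("top")
for k in("plate","tray"):
    g=[x for x in r.trace(t,k)][0]["region"].astype(np.uint8)
    b=cv2.boxPoints(cv2.minAreaRect(cv2.findNonZero(g)))
    P=np.array([onz(t,q,.01) for q in b]);print(k,P.round(3).tolist(),P.mean(0).round(4),[np.linalg.norm(P[i]-P[i-1]).round(3) for i in range(4)])
a=cv2.cvtColor(c2["img"],cv2.COLOR_RGB2BGR)[190:340,200:330]
cv2.imwrite("pics/crop2.png",cv2.resize(a,None,fx=3,fy=3,interpolation=cv2.INTER_CUBIC))
E
```

```text
jugcap [0.5051 0.0139 0.1628]
mallet top z.17 [0.516  0.0989 0.17  ]
can top z.155 [ 0.4968 -0.0676  0.155 ]
gaugeTR [0.6023 0.0287 0.0185]
gaugeBL [ 0.5598 -0.0653  0.0098]
jugmatTL [0.4598 0.0544 0.0141]
jugmatBL [ 0.4512 -0.0204  0.0142]
malmatBL [0.4576 0.0696 0.0101]
malmatBR [0.5622 0.0587 0.0148]
malmat TL,TR z.015 [0.4643 0.1334 0.015 ] [0.5667 0.1214 0.015 ]
can mat z.015 left,right [ 0.4558 -0.0661  0.015 ] [ 0.5298 -0.069   0.015 ]
g tl [0.572  0.0364 0.03  ]
g tr [0.6006 0.0309 0.03  ]
g bl [ 0.5576 -0.0574  0.03  ]
g br [ 0.5821 -0.0609  0.03  ]
board tl [0.4603 0.1517 0.012 ]
board tr [0.6356 0.1319 0.012 ]
board bl [ 0.4294 -0.1141  0.012 ]
board br [ 0.6042 -0.1341  0.012 ]
tray [ 0.3497 -0.243   0.014 ]
tray [ 0.6477 -0.2006  0.014 ]
tray [ 0.3722 -0.3973  0.014 ]
tray [ 0.6706 -0.3631  0.014 ]
plate [[0.548, 0.381, 0.01], [0.572, 0.226, 0.01], [0.467, 0.208, 0.01], [0.445, 0.361, 0.01]] [0.508  0.2938 0.01  ] [np.float64(0.106), np.float64(0.157), np.float64(0.106), np.float64(0.155)]
tray [[0.651, -0.201, 0.01], [0.68, -0.371, 0.01], [0.367, -0.409, 0.01], [0.341, -0.245, 0.01]] [ 0.5095 -0.3067  0.01  ] [np.float64(0.313), np.float64(0.173), np.float64(0.316), np.float64(0.166)]
```

View pics/crop2.png

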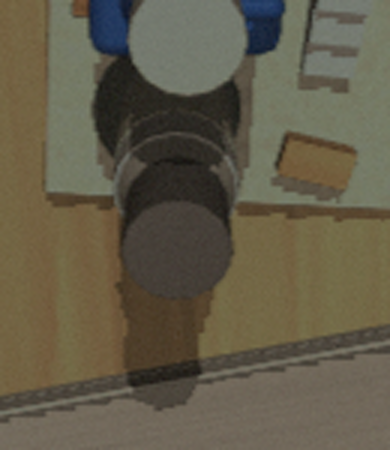

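```bash
cat >> h.py <<'E'
def path(*W):
    """W: (x,y,z,yaw) waypoints; rows per leg, translation in tool axes"""
    o=r.observe();q=np.array(o['tcp_pos']);y=o['tcp_rot'][2];print(o['time'],q.round(4),y.round(2),round(o['gripper_width'],4))
    for w in W:
        d=np.array(w[:3])-q;dy=(w[3]-y+180)%360-180
        a=np.radians(y);v=np.array([np.cos(a)*d[0]+np.sin(a)*d[1],np.sin(a)*d[0]-np.cos(a)*d[1],-d[2]])/.02
        n=int(np.ceil(max(np.abs(v).max(),abs(dy)/6.87,1)))
        print(n,"x",(v/n).round(3).tolist(),round(-np.radians(dy)/n/.12,3),"total",v.round(2).tolist())
        q=np.array(w[:3]);y=w[3]
E
python3 - <<'E'
from h import *
import pickle
c1,c2=[pickle.load(open(f"w{i}.pkl","rb")) for i in(1,2)]
print(tri([(c1,(200+122/2.2,403/2.2)),(c2,(200+178/3,190+249/3))]))
path((.495,-.0705,.22,83.4),(.495,-.0705,.137,83.4))
E
```

```text
[ 0.49704321 -0.06704339  0.15695182]
5.1833 [0.5013 0.0426 0.3515] 86.02 0.0852
7 x [-0.809, 0.011, 0.939] 0.054 total [-5.66, 0.08, 6.57]
5 x [0.0, 0.0, 0.83] -0.0 total [0.0, 0.0, 4.15]
```

>>> {"api": "move_arm", "payload": {
  "plan": [
    [-0.8,0,0.94,0.05],
    [-0.8,0,0.94,0.05],
    [-0.8,0,0.94,0.05],
    [-0.8,0,0.94,0.05],
    [-0.8,0,0.94,0.05],
    [-0.8,0,0.94,0.05],
    [-0.8,0,0.94,0.05],
    [0,0,0,0],
    [0,0,0,0]
  ]
}}

```text
time: 5.93
tcp_pos: [0.4908, -0.0689, 0.2194]
tcp_rot: [-179.9, -0.0, 83.5]
wrist_force: [0.6, 1.1, 0.5]
gripper_width: 0.0858
grasp_force: 0.0
```

```bash
python3 - <<'E'
from h import *
import time
path((.496,-.0695,.137,83.4))
c=cam("wrist");save(c,"w3")
path((.496,-.0695,.137,83.4))
E
```

```text
5.9333 [ 0.4908 -0.0689  0.2194] 83.51 0.0858
5 x [0.0, 0.052, 0.824] 0.003 total [0.0, 0.26, 4.12]
5.9833 [ 0.4918 -0.0677  0.2203] 83.64 0.0852
5 x [-0.013, 0.044, 0.833] 0.007 total [-0.06, 0.22, 4.17]
```

>>> {"api": "move_arm", "payload": {
  "plan": [
    [0,0.05,0.83,0],
    [0,0.05,0.83,0],
    [0,0.05,0.83,0],
    [0,0.05,0.83,0],
    [0,0.05,0.83,0],
    [0,0,0,0]
  ]
}}

```text
time: 6.48
tcp_pos: [0.4958, -0.0665, 0.1352]
tcp_rot: [-179.8, 0.0, 83.8]
wrist_force: [-0.9, -0.3, -1.1]
gripper_width: 0.0855
grasp_force: 0.0
```

>>> {"api": "move_arm", "payload": {
  "plan": [
    [0,0,0,0],
    [0,0,0,0],
    [0,0,0,0],
    [0,0,0,0],
    [0,0,0,0],
    [0,0,0,0]
  ],
  "gripper": -1,
  "grip_force": 50
}}

```text
time: 6.98
tcp_pos: [0.4975, -0.0677, 0.1383]
tcp_rot: [179.9, -0.1, 83.7]
wrist_force: [-1.5, 0.3, 6.8]
gripper_width: 0.04
grasp_force: 50.0
```

```bash
python3 - <<'E'
from h import *
path((.497,-.067,.19,83.7),(.510,-.304,.19,83.7),(.510,-.304,.127,83.7))
E
```

```text
6.9833 [ 0.4975 -0.0677  0.1383] 83.74 0.04
3 x [0.011, -0.01, -0.861] 0.002 total [0.03, -0.03, -2.58]
12 x [-0.976, 0.162, -0.0] -0.0 total [-11.71, 1.95, -0.0]
4 x [0.0, 0.0, 0.788] -0.0 total [0.0, 0.0, 3.15]
```

>>> {"api": "move_arm", "payload": {
  "plan": [
    [0,0,-0.6,0],
    [0,0,-0.9,0],
    [0,0,-0.9,0],
    [-0.3,0.1,-0.2,0],
    [-0.7,0.15,0,0],
    [-1,0.15,0,0],
    [-1,0.15,0,0],
    [-1,0.15,0,0],
    [-1,0.15,0,0],
    [-1,0.15,0,0],
    [-1,0.15,0,0],
    [-1,0.15,0,0],
    [-1,0.15,0,0],
    [-1,0.15,0,0],
    [-1,0.15,0,0],
    [-0.5,0.15,0,0],
    [-0.2,0.15,0,0],
    [0,0,0,0],
    [0,0,0,0]
  ]
}}

```text
time: 8.57
tcp_pos: [0.5121, -0.3038, 0.1882]
tcp_rot: [-180.0, -0.1, 83.8]
wrist_force: [1.0, -0.1, -1.6]
gripper_width: 0.04
grasp_force: 51.1
```

```bash
python3 - <<'E'
from h import *
path((.510,-.304,.127,83.7))
print(r.observe()['wrist_force'])
E
```

```text
8.5667 [ 0.5121 -0.3038  0.1882] 83.78 0.04
4 x [-0.005, -0.026, 0.765] 0.003 total [-0.02, -0.1, 3.06]
[ 1.04157875 -0.06626609 -1.62539078]
```

>>> {"api": "move_arm", "payload": {
  "plan": [
    [0,0,0.8,0],
    [0,0,0.8,0],
    [0,0,0.8,0],
    [0,0,0.6,0],
    [0,0,0,0],
    [0,0,0,0]
  ]
}}

```text
time: 9.07
tcp_pos: [0.512, -0.3038, 0.1284]
tcp_rot: [-180.0, -0.0, 83.8]
wrist_force: [0.4, 0.1, -2.0]
gripper_width: 0.0398
grasp_force: 52.7
```

>>> {"api": "move_arm", "payload": {
  "plan": [
    [0,0,0.1,0],
    [0,0,0.1,0],
    [0,0,0,0]
  ]
}}

```text
time: 9.32
tcp_pos: [0.5127, -0.305, 0.1263]
tcp_rot: [179.9, -0.0, 83.8]
wrist_force: [-0.4, 1.1, 5.0]
gripper_width: 0.04
grasp_force: 53.3
```

>>> {"api": "move_arm", "payload": {
  "plan": [
    [0,0,0,0],
    [0,0,0,0],
    [0,0,0,0],
    [0,0,0,0],
    [0,0,0,0]
  ],
  "gripper": 1
}}

```text
time: 9.73
tcp_pos: [0.5119, -0.3049, 0.1247]
tcp_rot: [180.0, -0.0, 83.7]
wrist_force: [0.3, -0.4, 0.2]
gripper_width: 0.0853
grasp_force: 0.0
```

```bash
python3 - <<'E'
from h import *
path((.512,-.304,.235,83.7),(.505,.013,.235,83.7),(.505,.013,.15,83.7))
E
```

```text
9.7333 [ 0.5119 -0.3049  0.1247] 83.74 0.0853
6 x [0.008, 0.0, -0.919] 0.001 total [0.05, 0.0, -5.51]
16 x [0.982, -0.13, -0.0] -0.0 total [15.72, -2.09, -0.0]
5 x [0.0, 0.0, 0.85] -0.0 total [0.0, 0.0, 4.25]
```

>>> {"api": "move_arm", "payload": {
  "plan": [
    [0,0,-0.9,0],
    [0,0,-1,0],
    [0.5,0,-1,0],
    [1,-0.1,-1,0],
    [1,-0.1,-1,0],
    [1,-0.15,-0.6,0],
    [1,-0.15,0,0],
    [1,-0.15,0,0],
    [1,-0.15,0,0],
    [1,-0.15,0,0],
    [1,-0.15,0,0],
    [1,-0.15,0,0],
    [1,-0.15,0,0],
    [1,-0.15,0,0],
    [1,-0.15,0,0],
    [1,-0.15,0,0],
    [1,-0.15,0,0],
    [1,-0.15,0,0],
    [0.2,0,0,0],
    [0,0,0,0]
  ]
}}

```text
time: 11.4
tcp_pos: [0.5034, 0.0133, 0.2346]
tcp_rot: [-180.0, -0.0, 83.9]
wrist_force: [-0.6, -0.0, -0.5]
gripper_width: 0.0854
grasp_force: 0.0
```

```bash
python3 - <<'E'
from h import *
path((.505,.013,.15,83.7))
E
```

```text
11.4 [0.5034 0.0133 0.2346] 83.91 0.0854
5 x [-0.002, 0.017, 0.846] 0.006 total [-0.01, 0.08, 4.23]
```

>>> {"api": "move_arm", "payload": {
  "plan": [
    [0,0,0.85,0],
    [0,0,0.85,0],
    [0,0,0.85,0],
    [0,0,0.85,0],
    [0,0.1,0.85,0],
    [0,0,0,0]
  ]
}}

```text
time: 11.9
tcp_pos: [0.5034, 0.0096, 0.1467]
tcp_rot: [-179.7, 0.1, 83.6]
wrist_force: [0.0, 0.4, 0.6]
gripper_width: 0.0855
grasp_force: 0.0
```

>>> {"api": "move_arm", "payload": {
  "plan": [
    [0,0,0,0],
    [0,0,0,0],
    [0,0,0,0],
    [0,0,0,0],
    [0,0,0,0],
    [0,0,0,0]
  ],
  "gripper": -1,
  "grip_force": 60
}}

```text
time: 12.4
tcp_pos: [0.5059, 0.0116, 0.1512]
tcp_rot: [179.9, -0.0, 83.7]
wrist_force: [-2.0, -0.8, 5.3]
gripper_width: 0.0384
grasp_force: 59.8
```

```bash
python3 - <<'E'
from h import *
o=r.observe();z=o['tcp_pos'][2];p=o['tcp_pos'];print(o['wrist_force'])
path((p[0],p[1],z+.05,83.8),(.416,-.316,z+.05,83.8),(.416,-.316,z-.010,83.8))
E
```

```text
[-1.95097261 -0.82524206  5.25161961]
12.4 [0.5059 0.0116 0.1512] 83.73 0.0384
3 x [0.0, 0.0, -0.833] -0.003 total [0.0, 0.0, -2.5]
17 x [-0.987, -0.159, -0.0] -0.0 total [-16.77, -2.7, -0.0]
3 x [0.0, 0.0, 1.0] -0.0 total [0.0, 0.0, 3.0]
```

>>> {"api": "move_arm", "payload": {
  "plan": [
    [0,0,-0.6,0],
    [0,0,-0.9,0],
    [0,0,-0.9,0],
    [-0.4,-0.3,-0.1,0],
    [-0.8,-0.4,0,0],
    [-1,-0.4,0,0],
    [-1,-0.4,0,0],
    [-1,-0.4,0,0],
    [-1,-0.4,0,0],
    [-1,-0.4,0,0],
    [-1,-0.2,0,0],
    [-1,-0.2,0,0],
    [-1,0,0,0],
    [-1,0,0,0],
    [-1,0,0,0],
    [-1,0,0,0],
    [-1,0,0,0],
    [-1,0,0,0],
    [-1,0,0,0],
    [-1,0,0,0]
  ]
}}

```text
time: 14.07
tcp_pos: [0.4053, -0.3048, 0.1982]
tcp_rot: [-179.9, -0.1, 83.6]
wrist_force: [0.5, 0.4, -4.8]
gripper_width: 0.0382
grasp_force: 61.2
```

>>> {"api": "move_arm", "payload": {
  "plan": [
    [-0.5,0,0,0],
    [0,0,0,0],
    [0,0,0,0]
  ]
}}

```text
time: 14.32
tcp_pos: [0.405, -0.3137, 0.1984]
tcp_rot: [-179.8, -0.1, 83.6]
wrist_force: [-0.5, -0.2, -4.5]
gripper_width: 0.0381
grasp_force: 61.2
```

```bash
python3 - <<'E'
from h import *
o=r.observe();print(o['wrist_force'],o['tcp_rot'])
path((.416,-.316,.139,83.8))
E
```

```text
[-0.46553346 -0.15630706 -4.53240124] [-1.79845057e+02 -8.46386001e-02  8.35722149e+01]
14.3167 [ 0.405  -0.3137  0.1984] 83.57 0.0381
3 x [-0.017, 0.187, 0.99] -0.011 total [-0.05, 0.56, 2.97]
```

>>> {"api": "move_arm", "payload": {
  "plan": [
    [0,0.2,0.8,0],
    [0,0.1,0.8,0],
    [0,0,0.7,0],
    [0,0,0.5,0],
    [0,0,0.1,0],
    [0,0,0.05,0],
    [0,0,0,0]
  ]
}}

```text
time: 14.9
tcp_pos: [0.4133, -0.314, 0.1408]
tcp_rot: [180.0, -0.0, 83.8]
wrist_force: [-0.3, 0.3, -4.7]
gripper_width: 0.0384
grasp_force: 61.5
```

>>> {"api": "move_arm", "payload": {
  "plan": [
    [0,0,0.1,0],
    [0,0,0.05,0],
    [0,0,0,0]
  ]
}}

```text
time: 15.15
tcp_pos: [0.4137, -0.3148, 0.1402]
tcp_rot: [179.9, -0.0, 83.7]
wrist_force: [-5.5, 3.5, 11.9]
gripper_width: 0.0383
grasp_force: 62.9
```

Touched down; release and go to the mallet.

>>> {"api": "move_arm", "payload": {
  "plan": [
    [0,0,0,0],
    [0,0,0,0],
    [0,0,0,0],
    [0,0,0,0],
    [0,0,0,0]
  ],
  "gripper": 1
}}

```text
time: 15.57
tcp_pos: [0.4134, -0.3142, 0.1378]
tcp_rot: [180.0, 0.0, 83.7]
wrist_force: [-0.5, -0.1, 0.4]
gripper_width: 0.0856
grasp_force: 0.0
```

>>> {"api": "move_arm", "payload": {
  "plan": [
    [0,0,-0.9,0],
    [0,0,-1,0],
    [0.5,0,-1,0],
    [1,0.1,-1,0],
    [1,0.1,-1,0],
    [1,0.1,0,0],
    [1,0.1,0,0],
    [1,0.1,0,0],
    [1,0.1,0,0],
    [1,0.1,0,0],
    [1,0.1,0,0],
    [1,0.1,0,0],
    [1,0.1,0,0],
    [1,0.1,0,0],
    [1,0.1,0,0],
    [1,0.1,0,0],
    [1,0.1,0,0],
    [1,0.1,0,0],
    [1,0.1,0,0],
    [1,0.1,0,0]
  ]
}}

```text
time: 17.23
tcp_pos: [0.4854, 0.031, 0.2356]
tcp_rot: [180.0, -0.0, 83.7]
wrist_force: [0.1, -0.0, 0.5]
gripper_width: 0.0856
grasp_force: 0.0
```

```bash
python3 - <<'E'
from h import *
path((.515,.098,.24,83.7),(.515,.098,.125,83.7))
E
```

```text
17.2333 [0.4854 0.031  0.2356] 83.73 0.0856
4 x [0.874, 0.277, -0.055] 0.001 total [3.49, 1.11, -0.22]
6 x [0.0, 0.0, 0.958] -0.0 total [0.0, 0.0, 5.75]
```

>>> {"api": "move_arm", "payload": {
  "plan": [
    [0.9,0.3,0,0],
    [0.9,0.3,0,0],
    [0.9,0.3,0,0],
    [0.6,0.2,0,0],
    [0,0,0,0],
    [0,0,0,0]
  ]
}}

```text
time: 17.73
tcp_pos: [0.5144, 0.0931, 0.2354]
tcp_rot: [-180.0, 0.1, 83.8]
wrist_force: [-0.4, -0.4, -0.3]
gripper_width: 0.0856
grasp_force: 0.0
```

```bash
python3 - <<'E'
from h import *
c=cam("wrist")
path((.515,.098,.125,83.7))
E
```

```text
17.7833 [0.5143 0.0922 0.2355] 83.68 0.0855
6 x [0.049, 0.0, 0.921] -0.0 total [0.29, 0.0, 5.52]
```

>>> {"api": "move_arm", "payload": {
  "plan": [
    [0.15,0,0.9,0],
    [0.1,0,0.9,0],
    [0,0,0.9,0],
    [0,0,0.9,0],
    [0,0,0.9,0],
    [0,0,0.9,0],
    [0,0,0,0],
    [0,0,0,0]
  ]
}}

```text
time: 18.45
tcp_pos: [0.5142, 0.0967, 0.1274]
tcp_rot: [-179.9, 0.1, 83.6]
wrist_force: [0.1, -0.4, 0.8]
gripper_width: 0.0854
grasp_force: 0.0
```

>>> {"api": "move_arm", "payload": {
  "plan": [
    [0,0,0,0],
    [0,0,0,0],
    [0,0,0,0],
    [0,0,0,0],
    [0,0,0,0],
    [0,0,0,0],
    [0,0,0,0]
  ],
  "gripper": -1
}}

```text
time: 19.03
tcp_pos: [0.5156, 0.0983, 0.1285]
tcp_rot: [179.9, -0.0, 83.7]
wrist_force: [0.4, 0.3, 3.0]
gripper_width: 0.0248
grasp_force: 58.7
```

```bash
python3 - <<'E'
from h import *
o=r.observe();z=o['tcp_pos'][2];p=o['tcp_pos'];print(o['wrist_force'])
path((p[0],p[1],z+.05,83.7),(.606,-.292,z+.05,83.7),(.606,-.292,z-.010,83.7))
E
```

```text
[0.43839911 0.32463991 3.04286695]
19.0333 [0.5156 0.0983 0.1285] 83.73 0.0248
3 x [0.0, 0.0, -0.833] 0.002 total [0.0, 0.0, -2.5]
19 x [-0.995, 0.349, -0.0] -0.0 total [-18.9, 6.63, -0.0]
3 x [0.0, 0.0, 1.0] -0.0 total [0.0, 0.0, 3.0]
```

>>> {"api": "move_arm", "payload": {
  "plan": [
    [0,0,-0.6,0],
    [0,0,-0.9,0],
    [0,0,-0.9,0],
    [-0.4,0.2,-0.1,0],
    [-0.8,0.4,0,0],
    [-1,0.4,0,0],
    [-1,0.5,0,0],
    [-1,0.5,0,0],
    [-1,0.5,0,0],
    [-1,0.5,0,0],
    [-1,0.5,0,0],
    [-1,0.5,0,0],
    [-1,0.5,0,0],
    [-1,0.5,0,0],
    [-1,0.5,0,0],
    [-1,0.5,0,0],
    [-1,0.4,0,0],
    [-1,0.2,0,0],
    [-1,0,0,0],
    [-1,0,0,0]
  ]
}}

```text
time: 20.7
tcp_pos: [0.6097, -0.2397, 0.1762]
tcp_rot: [-179.8, 0.0, 83.7]
wrist_force: [-0.9, 0.1, -3.2]
gripper_width: 0.025
grasp_force: 59.4
```

>>> {"api": "move_arm", "payload": {
  "plan": [
    [-1,0,0,0],
    [-0.8,0,0,0],
    [-0.5,0,0,0],
    [0,0,0,0],
    [0,0,0,0]
  ]
}}

```text
time: 21.12
tcp_pos: [0.6051, -0.2841, 0.1769]
tcp_rot: [-179.9, -0.0, 83.7]
wrist_force: [0.1, 0.4, -3.5]
gripper_width: 0.0245
grasp_force: 59.4
```

```bash
python3 - <<'E'
from h import *
o=r.observe();print(o['wrist_force'],o['tcp_rot'])
path((.606,-.292,.118,83.7))
E
```

```text
[ 0.11438369  0.4099403  -3.45492443] [-1.79923842e+02 -4.41543207e-02  8.36670237e+01]
21.1167 [ 0.6051 -0.2841  0.1769] 83.67 0.0245
3 x [-0.129, 0.029, 0.982] -0.002 total [-0.39, 0.09, 2.95]
```

>>> {"api": "move_arm", "payload": {
  "plan": [
    [-0.2,0,0.8,0],
    [-0.2,0.1,0.8,0],
    [0,0,0.7,0],
    [0,0,0.5,0],
    [0,0,0.1,0],
    [0,0,0.1,0],
    [0,0,0.05,0],
    [0,0,0,0],
    [0,0,0,0]
  ]
}}

```text
time: 21.87
tcp_pos: [0.6071, -0.2919, 0.1175]
tcp_rot: [180.0, -0.0, 83.7]
wrist_force: [-1.2, 2.2, 2.5]
gripper_width: 0.0247
grasp_force: 60.4
```

>>> {"api": "move_arm", "payload": {
  "plan": [
    [0,0,0,0],
    [0,0,0,0],
    [0,0,0,0],
    [0,0,0,0],
    [0,0,0,0]
  ],
  "gripper": 1
}}

```text
time: 22.28
tcp_pos: [0.6069, -0.2925, 0.1168]
tcp_rot: [180.0, 0.0, 83.7]
wrist_force: [-0.7, -0.3, 0.1]
gripper_width: 0.0831
grasp_force: 0.0
```

>>> {"api": "move_arm", "payload": {
  "plan": [
    [0,0,-0.9,0],
    [0,0,-1,0],
    [0,0,-1,0],
    [0.5,0,-1,0],
    [1,-0.1,-1,0],
    [1,-0.1,-1,0],
    [1,-0.1,-1,0],
    [1,-0.1,-1,0],
    [1,-0.1,0,0],
    [1,-0.1,0,0],
    [1,-0.1,0,0],
    [0,0,0,0],
    [0,0,0,0]
  ]
}}

```text
time: 23.37
tcp_pos: [0.6096, -0.1401, 0.2748]
tcp_rot: [180.0, -0.0, 83.9]
wrist_force: [-0.8, -0.1, -0.2]
gripper_width: 0.0852
grasp_force: 0.0
```

```bash
python3 - <<'E'
from h import *
import pickle
o=r.observe();print(o['time'],o['tcp_pos'],o['tcp_rot'])
c=cam("wrist");save(c,"w4");pickle.dump(c,open("w4.pkl","wb"))
t=cam("top")
for k,z in(("jug",.154),("mallet",.159),("can",.144)): print(k,[(g["confidence"],np.round(g["centre"]),onz(t,g["centre"],z).round(3)) for g in r.trace(t,k)[:2]])
E
```

```text
23.3667 [ 0.60959869 -0.14008916  0.27475536] [ 1.79978682e+02 -2.30933836e-02  8.39010147e+01]
jug [(0.79, array([361., 251.]), array([ 0.413, -0.284,  0.154]))]
mallet [(0.68, array([370., 230.]), array([ 0.462, -0.309,  0.159]))]
can [(0.71, array([364., 213.]), array([ 0.505, -0.301,  0.144]))]
```

View pics/w4.png

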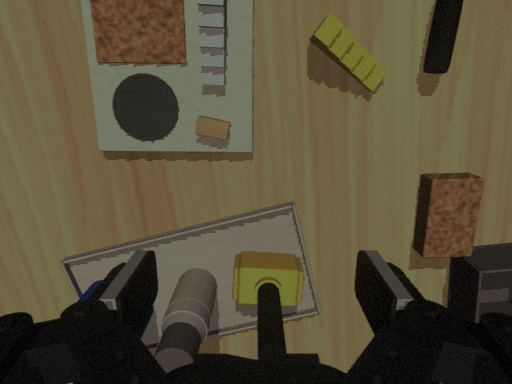

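Mallet, can and jug stand in the tray. The gauge runs down column 213 at the top of the picture, so I'll go closer.

>>> {"api": "move_arm", "payload": {
  "plan": [
    [1,-0.3,0.4,0],
    [1,-0.3,0.4,0],
    [1,-0.3,0.4,0],
    [1,-0.3,0.3,0],
    [0.4,0,0,0],
    [0,0,0,0],
    [0,0,0,0]
  ]
}}

```text
time: 24.2
tcp_pos: [0.5955, -0.0526, 0.2452]
tcp_rot: [179.9, 0.1, 83.7]
wrist_force: [0.3, -0.3, -0.3]
gripper_width: 0.0855
grasp_force: 0.0
```

```bash
python3 - <<'E'
from h import *
import pickle
o=r.observe();print(o['time'],o['tcp_pos'],o['tcp_rot'])
c=cam("wrist");save(c,"w5");pickle.dump(c,open("w5.pkl","wb"))
c4=pickle.load(open("w4.pkl","rb"))
print("canmat",onz(c4,(146,107),.015))
a=[cv2.resize(cv2.cvtColor(x["img"],cv2.COLOR_RGB2BGR)[0:240,l:l+200],None,fx=2,fy=2,interpolation=cv2.INTER_CUBIC) for x,l in ((c4,80),(c,150))]
cv2.imwrite("pics/crop3.png",np.hstack(a))
E
```

```text
24.2 [ 0.59547716 -0.05262812  0.24524832] [1.79938431e+02 5.04897878e-02 8.37090040e+01]
canmat [ 0.49356446 -0.0718398   0.015     ]
```

View pics/crop3.png

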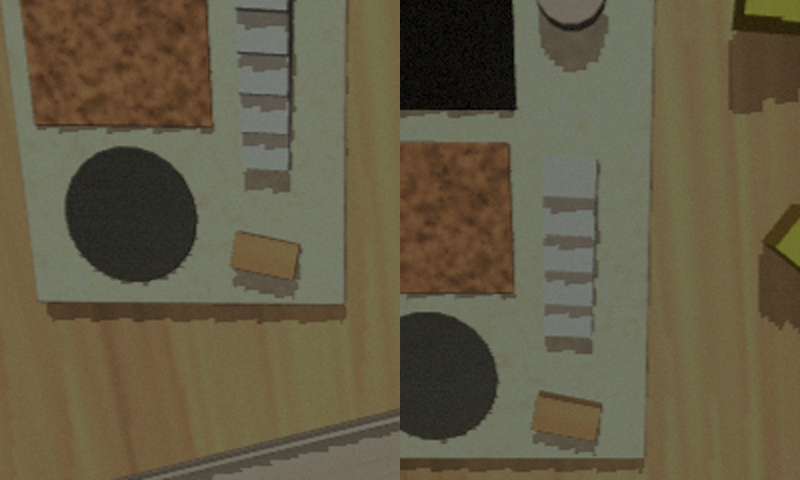

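```bash
python3 - <<'E'
from h import *
import pickle
c=pickle.load(open("w5.pkl","rb"));c4=pickle.load(open("w4.pkl","rb"))
f=lambda x,y:(150+(x-400)/2,y/2); g=lambda x,y:(80+x/2,y/2)
A=(onz(c,f(543,157),.046)+onz(c,f(597,158),.046))/2
B=(onz(c,f(545,337),.022)+onz(c,f(592,337),.022))/2
print(A,B,np.linalg.norm((A-B)[:2]),(A+B)/2,np.degrees(np.arctan2(*(A-B)[[1,0]])))
print("low edge",tri([(c,f(545,337)),(c4,g(244,170))]),tri([(c,f(592,337)),(c4,g(290,170))]))
print("step edge",tri([(c,f(594,272)),(c4,g(291,95))]))
m=((A+B)/2)
path((m[0],m[1],.14,83.7),(m[0],m[1],.030,83.7))
E
```

```text
[0.58540529 0.03208489 0.046     ] [ 0.57185128 -0.05667795  0.022     ] 0.08979171032056456 [ 0.57862829 -0.01229653  0.034     ] 81.31805189394115
low edge [ 0.55962179 -0.05554963  0.02065072] [ 0.58446159 -0.05818549  0.02121597]
step edge [ 0.59034129 -0.02264361  0.03262293]
24.25 [ 0.5954 -0.0536  0.2454] 83.61 0.0855
6 x [0.327, -0.178, 0.878] -0.002 total [1.96, -1.07, 5.27]
6 x [0.0, 0.0, 0.917] -0.0 total [0.0, 0.0, 5.5]
```

>>> {"api": "move_arm", "payload": {
  "plan": [
    [0.35,-0.2,0.9,0],
    [0.35,-0.2,0.9,0],
    [0.35,-0.2,0.9,0],
    [0.35,-0.2,0.9,0],
    [0.3,-0.15,0.9,0],
    [0.3,-0.15,0.8,0],
    [0,0,0,0],
    [0,0,0,0]
  ]
}}

```text
time: 24.92
tcp_pos: [0.5775, -0.011, 0.1387]
tcp_rot: [-180.0, 0.1, 83.6]
wrist_force: [0.6, 0.1, 0.1]
gripper_width: 0.0854
grasp_force: 0.0
```

```bash
python3 - <<'E'
from h import *
c=cam("wrist")
path((.5786,-.0123,.031,83.2))
E
```

```text
24.9667 [ 0.5783 -0.0112  0.1398] 83.61 0.0855
6 x [-0.009, 0.003, 0.906] 0.01 total [-0.05, 0.02, 5.44]
```

>>> {"api": "move_arm", "payload": {
  "plan": [
    [0,0,0.9,0],
    [0,0,0.9,0],
    [0,0,0.9,0],
    [0,0,0.9,0],
    [0,0,0.9,0],
    [0,0,0.8,0],
    [0,0,0,0],
    [0,0,0,0]
  ]
}}

```text
time: 25.63
tcp_pos: [0.5783, -0.0105, 0.0336]
tcp_rot: [180.0, 0.0, 83.7]
wrist_force: [-0.3, 0.0, 0.9]
gripper_width: 0.0852
grasp_force: 0.0
```

>>> {"api": "move_arm", "payload": {
  "plan": [
    [0,0,0,0],
    [0,0,0,0],
    [0,0,0,0],
    [0,0,0,0],
    [0,0,0,0],
    [0,0,0,0],
    [0,0,0,0]
  ],
  "gripper": -1,
  "grip_force": 40
}}

```text
time: 26.22
tcp_pos: [0.5782, -0.0092, 0.0336]
tcp_rot: [179.9, -0.0, 83.7]
wrist_force: [-0.0, -0.1, 5.5]
gripper_width: 0.0242
grasp_force: 39.4
```

```bash
python3 - <<'E'
from h import *
path((.578,-.010,.13,83.7),(.52,.19,.26,99),(.508,.294,.15,99))
E
```

```text
26.2167 [ 0.5782 -0.0092  0.0336] 83.73 0.0242
5 x [-0.008, -0.001, -0.964] 0.001 total [-0.04, -0.0, -4.82]
10 x [0.962, -0.398, -0.65] -0.223 total [9.62, -3.98, -6.5]
6 x [0.872, 0.037, 0.917] -0.0 total [5.23, 0.22, 5.5]
```

>>> {"api": "move_arm", "payload": {
  "plan": [
    [0,0,-0.8,0],
    [0,0,-1,0],
    [0,0,-1,0],
    [0,0,-1,0],
    [0.5,-0.2,-1,0],
    [1,-0.4,-0.7,-0.22],
    [1,-0.4,-0.7,-0.22],
    [1,-0.35,-0.7,-0.22],
    [1,-0.35,-0.7,-0.22],
    [1,-0.3,-0.7,-0.22],
    [1,-0.3,-0.7,-0.22],
    [1,-0.25,-0.7,-0.22],
    [1,-0.25,-0.7,-0.22],
    [1,-0.2,-0.7,-0.22],
    [0.5,-0.2,-0.3,-0.22],
    [0,0,0,0],
    [0,0,0,0]
  ]
}}

```text
time: 27.63
tcp_pos: [0.514, 0.1905, 0.2601]
tcp_rot: [-180.0, 0.1, 98.9]
wrist_force: [0.7, -0.8, -1.5]
gripper_width: 0.0241
grasp_force: 38.9
```

```bash
python3 - <<'E'
from h import *
import pickle
o=r.observe();print(o['time'],o['tcp_pos'],o['tcp_rot'],o['gripper_width'])
c=cam("wrist");save(c,"w6");pickle.dump(c,open("w6.pkl","wb"))
for g in r.trace(c,"plate")[:2]:
    b=cv2.boxPoints(cv2.minAreaRect(cv2.findNonZero(g["region"].astype(np.uint8)))); P=np.array([onz(c,q,.01) for q in b]);print(g["confidence"],b.round(),P.round(4).tolist(),P.mean(0))
E
```

```text
27.6333 [0.51396613 0.19052523 0.26007391] [-1.79970689e+02  5.40957403e-02  9.88758278e+01] 0.024060777943263015
0.64 [[217.   0.]
 [317.   0.]
 [317. 134.]
 [217. 134.]] [[0.4504, 0.3419, 0.01], [0.549, 0.3573, 0.01], [0.5764, 0.2273, 0.01], [0.4666, 0.2101, 0.01]] [0.51057291 0.28415418 0.01      ]
```

View pics/w6.png

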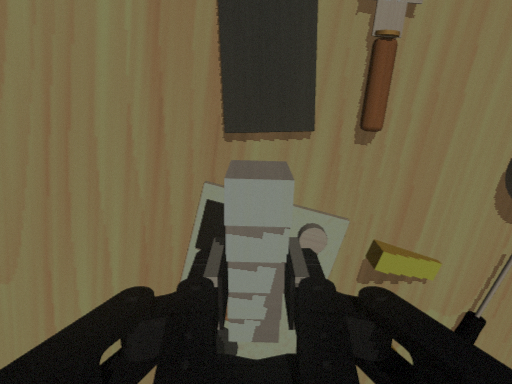

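```bash
python3 - <<'E'
from h import *
import pickle
c=pickle.load(open("w6.pkl","rb"))
L,Rr=onz(c,(224,132),.01),onz(c,(315,130.5),.01)
L0,R0=onz(c,(219,0),.01),onz(c,(318,0),.01)
w=Rr-L;print(L,Rr,np.linalg.norm(w),L0,R0)
a=[np.degrees(np.arctan2(*(v)[[1,0]])) for v in (L0-L,R0-Rr)];b=np.degrees(np.arctan2(w[1],w[0]))+90;print(a,b)
t=np.radians(np.mean(a+[b]));ctr=(L+Rr)/2+.075*np.array([np.cos(t),np.sin(t),0]);print(ctr,np.degrees(t))
# held gauge: centre ~2mm behind TCP along -row
tg=ctr[:2]+.0015*np.array([np.cos(t),np.sin(t)])
path((*tg,.08,99.),(*tg,.033,99.))
E
```

```text
[0.47396892 0.2134714  0.01      ] [0.57337486 0.23070048 0.01      ] 0.10088796910151132 [0.45235103 0.34222174 0.01      ] [0.54997644 0.35750323 0.01      ]
[np.float64(99.53137080990572), np.float64(100.45496368979772)] 99.83284632775276
[0.51072599 0.29596018 0.01      ] 99.93972694248541
27.7333 [0.5142 0.189  0.2595] 98.7 0.0243
9 x [0.599, 0.071, 0.997] -0.005 total [5.39, 0.64, 8.98]
3 x [0.0, 0.0, 0.783] -0.0 total [0.0, 0.0, 2.35]
```

>>> {"api": "move_arm", "payload": {
  "plan": [
    [0.6,0.05,1,-0.02],
    [0.6,0.05,1,-0.02],
    [0.6,0.05,1,-0.02],
    [0.6,0.05,1,-0.02],
    [0.6,0.05,1,-0.02],
    [0.6,0.05,1,-0.02],
    [0.6,0.05,1,-0.02],
    [0.6,0.1,1,0],
    [0.6,0.1,1,0],
    [0,0,0.6,0],
    [0,0,0.8,0],
    [0,0,0.4,0],
    [0,0,0.1,0],
    [0,0,0,0],
    [0,0,0,0]
  ]
}}

```text
time: 28.98
tcp_pos: [0.5082, 0.2989, 0.0436]
tcp_rot: [179.9, -0.0, 99.8]
wrist_force: [-0.4, 0.8, -0.3]
gripper_width: 0.0243
grasp_force: 38.9
```

>>> {"api": "move_arm", "payload": {
  "plan": [
    [-0.05,0.1,0.3,0],
    [0,0,0.15,0],
    [0,0,0.05,0],
    [0,0,0,0],
    [0,0,0,0]
  ]
}}

```text
time: 29.4
tcp_pos: [0.5095, 0.2988, 0.0328]
tcp_rot: [180.0, -0.0, 99.8]
wrist_force: [0.4, 0.3, -0.9]
gripper_width: 0.0244
grasp_force: 38.9
```

>>> {"api": "move_arm", "payload": {
  "plan": [
    [0,0,0.07,0],
    [0,0,0,0]
  ]
}}

```text
time: 29.57
tcp_pos: [0.5098, 0.299, 0.0316]
tcp_rot: [180.0, -0.0, 99.8]
wrist_force: [1.4, 0.8, -0.7]
gripper_width: 0.0242
grasp_force: 39.0
```

>>> {"api": "move_arm", "payload": {
  "plan": [
    [0,0,0,0],
    [0,0,0,0],
    [0,0,0,0],
    [0,0,0,0],
    [0,0,0,0]
  ],
  "gripper": 1
}}

```text
time: 29.98
tcp_pos: [0.5096, 0.2988, 0.0314]
tcp_rot: [180.0, -0.0, 99.8]
wrist_force: [-0.6, 1.1, -0.2]
gripper_width: 0.0823
grasp_force: 0.0
```

>>> {"api": "move_arm", "payload": {
  "plan": [
    [0,0,-0.8,0],
    [0,0,-1,0],
    [0,0,-1,0],
    [0,0,-1,0],
    [0,0,-1,0],
    [-0.5,0,-1,0.1],
    [-1,0,-1,0.2],
    [-1,0,-1,0.2],
    [-1,0,-1,0.2],
    [-1,0,-1,0.2],
    [0,0,0,0],
    [0,0,0,0]
  ]
}}

```text
time: 30.98
tcp_pos: [0.5221, 0.2086, 0.2288]
tcp_rot: [179.8, -0.1, 93.5]
wrist_force: [0.8, 1.5, -0.8]
gripper_width: 0.0851
grasp_force: 0.0
```

```bash
python3 - <<'E'
from h import *
o=r.observe();print(o['time'],o['tcp_pos'],o['tcp_rot'],o['gripper_width'])
c=cam("wrist")
for k,z in (("gauge",.032),("plate",.01)):
  for g in r.trace(c,k)[:2]:
    b=cv2.boxPoints(cv2.minAreaRect(cv2.findNonZero(g["region"].astype(np.uint8)))); P=np.array([onz(c,q,z) for q in b]);print(k,g["confidence"],P.round(3).tolist(),P.mean(0))
a=np.hstack([cv2.cvtColor(cam(n)["img"],cv2.COLOR_RGB2BGR) for n in("wrist","top")]);cv2.imwrite("pics/w7.png",cv2.resize(a,(800,300),interpolation=cv2.INTER_AREA))
path((.607,-.292,.20,83.7),(.607,-.292,.117,83.7))
E
```

```text
30.9833 [0.52212703 0.20858241 0.22880328] [ 1.79842643e+02 -1.04239285e-01  9.34907987e+01] 0.08510018524044545
gauge 0.91 [[0.66, 0.092, 0.032], [0.661, 0.125, 0.032], [0.746, 0.11, 0.032], [0.747, 0.076, 0.032]] [0.70337772 0.10081614 0.032     ]
gauge 0.56 [[0.489, 0.342, 0.032], [0.514, 0.345, 0.032], [0.529, 0.256, 0.032], [0.501, 0.251, 0.032]] [0.50843851 0.29854646 0.032     ]
plate 0.64 [[0.449, 0.357, 0.01], [0.547, 0.371, 0.01], [0.576, 0.228, 0.01], [0.464, 0.211, 0.01]] [0.50882361 0.29174119 0.01      ]
31.2333 [0.5201 0.2107 0.226 ] 93.76 0.0856
26 x [-0.976, 0.103, 0.05] 0.056 total [-25.36, 2.69, 1.3]
5 x [0.0, 0.0, 0.83] -0.0 total [0.0, 0.0, 4.15]
```

View pics/w7.png

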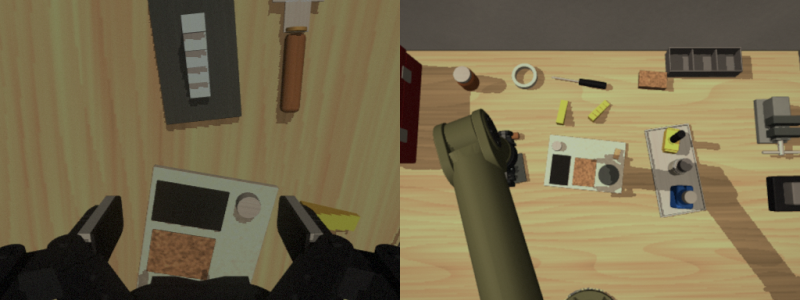

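>>> {"api": "move_arm", "payload": {
  "plan": [
    [-0.5,0,0,0.29],
    [-1,0,0,0.29],
    [-1,0,0,0.29],
    [-1,0,0,0.29],
    [-1,0,0,0.29],
    [-1,0.35,0,0],
    [-1,0.35,0,0],
    [-1,0.35,0,0],
    [-1,0.35,0,0],
    [-1,0.35,0,0],
    [-1,0.35,0,0],
    [-1,0.35,0,0],
    [-1,0.35,0,0],
    [-1,0.35,0,0],
    [-1,0.35,0,0],
    [-1,0.35,0,0],
    [-1,0.35,0,0],
    [-1,0.35,0,0],
    [-1,0.35,0,0],
    [-1,0.35,0,0]
  ]
}}

```text
time: 32.9
tcp_pos: [0.5899, -0.1933, 0.2277]
tcp_rot: [180.0, -0.0, 83.4]
wrist_force: [0.1, 0.1, -0.2]
gripper_width: 0.0854
grasp_force: 0.0
```

>>> {"api": "move_arm", "payload": {
  "plan": [
    [-1,0.35,0,0],
    [-1,0.35,0,0],
    [-1,0.35,0,0],
    [-0.7,0.2,0,0],
    [0,0,0,0],
    [0,0,0,0]
  ]
}}

```text
time: 33.4
tcp_pos: [0.6062, -0.2688, 0.2275]
tcp_rot: [-180.0, 0.0, 83.4]
wrist_force: [-0.2, 0.1, 0.3]
gripper_width: 0.0857
grasp_force: 0.0
```

```bash
python3 - <<'E'
from h import *
path((.607,-.292,.117,83.7))
E
```

```text
33.4 [ 0.6062 -0.2688  0.2275] 83.38 0.0857
6 x [-0.191, 0.029, 0.921] -0.008 total [-1.15, 0.17, 5.53]
```

>>> {"api": "move_arm", "payload": {
  "plan": [
    [-0.6,0.1,0.3,-0.05],
    [-0.55,0.1,0.3,0],
    [0,0,0.9,0],
    [0,0,1,0],
    [0,0,1,0],
    [0,0,1,0],
    [0,0,0.9,0],
    [0,0,0.1,0],
    [0,0,0,0]
  ]
}}

```text
time: 34.15
tcp_pos: [0.6083, -0.2889, 0.1161]
tcp_rot: [-179.8, -0.1, 84.0]
wrist_force: [-0.4, 1.0, 1.2]
gripper_width: 0.0852
grasp_force: 0.0
```

>>> {"api": "move_arm", "payload": {
  "plan": [
    [0,0,0,0],
    [0,0,0,0],
    [0,0,0,0],
    [0,0,0,0],
    [0,0,0,0],
    [0,0,0,0],
    [0,0,0,0]
  ],
  "gripper": -1,
  "grip_force": 60
}}

```text
time: 34.73
tcp_pos: [0.6092, -0.2899, 0.1182]
tcp_rot: [180.0, -0.0, 84.0]
wrist_force: [-2.1, -0.3, 4.8]
gripper_width: 0.0248
grasp_force: 58.6
```

```bash
python3 - <<'E'
from h import *
z=r.observe()['tcp_pos'][2]
path((.607,-.292,z+.065,83.7),(.514,.0965,z+.065,83.7),(.514,.0965,z+.012,83.7))
E
```

```text
34.7333 [ 0.6092 -0.2899  0.1182] 84.0 0.0248
4 x [-0.029, -0.025, -0.812] 0.011 total [-0.12, -0.1, -3.25]
19 x [0.989, -0.355, -0.0] -0.0 total [18.8, -6.75, -0.0]
3 x [0.0, 0.0, 0.883] -0.0 total [0.0, 0.0, 2.65]
```

>>> {"api": "move_arm", "payload": {
  "plan": [
    [0,0,-0.6,0],
    [0,0,-0.9,0],
    [0,0,-0.9,0],
    [0.4,0,-0.8,0],
    [0.8,0,0,0],
    [1,-0.1,0,0],
    [1,-0.1,0,0],
    [1,-0.3,0,0],
    [1,-0.5,0,0],
    [1,-0.5,0,0],
    [1,-0.5,0,0],
    [1,-0.5,0,0],
    [1,-0.5,0,0],
    [1,-0.5,0,0],
    [1,-0.5,0,0],
    [1,-0.5,0,0],
    [1,-0.5,0,0],
    [1,-0.5,0,0],
    [1,-0.5,0,0],
    [1,-0.5,0,0]
  ]
}}

```text
time: 36.4
tcp_pos: [0.513, 0.0475, 0.1817]
tcp_rot: [180.0, -0.0, 84.0]
wrist_force: [-0.2, -0.3, -3.0]
gripper_width: 0.0252
grasp_force: 59.3
```

>>> {"api": "move_arm", "payload": {
  "plan": [
    [1,-0.3,0,0],
    [0.7,-0.3,0,0],
    [0.4,0,0,0],
    [0,0,0,0],
    [0,0,0,0]
  ]
}}

```text
time: 36.82
tcp_pos: [0.5065, 0.0887, 0.1815]
tcp_rot: [180.0, 0.0, 84.0]
wrist_force: [-0.2, -0.7, -2.9]
gripper_width: 0.0244
grasp_force: 59.4
```

```bash
python3 - <<'E'
from h import *
path((.5145,.099,.129,83.7))
E
```

```text
36.8167 [0.5065 0.0887 0.1815] 84.03 0.0244
3 x [0.184, 0.115, 0.875] 0.016 total [0.55, 0.34, 2.62]
```

>>> {"api": "move_arm", "payload": {
  "plan": [
    [0.3,0.2,0.3,0.02],
    [0.25,0.15,0.8,0.02],
    [0,0,0.7,0],
    [0,0,0.5,0],
    [0,0,0.1,0],
    [0,0,0,0],
    [0,0,0,0]
  ]
}}

```text
time: 37.4
tcp_pos: [0.5149, 0.0988, 0.1337]
tcp_rot: [180.0, 0.0, 83.7]
wrist_force: [-0.7, 0.1, -3.5]
gripper_width: 0.0247
grasp_force: 59.3
```

>>> {"api": "move_arm", "payload": {
  "plan": [
    [0,0,0.1,0],
    [0,0,0.1,0],
    [0,0,0.07,0],
    [0,0,0,0],
    [0,0,0,0]
  ]
}}

```text
time: 37.82
tcp_pos: [0.5149, 0.0995, 0.129]
tcp_rot: [179.9, -0.1, 83.7]
wrist_force: [-2.8, -1.2, 5.9]
gripper_width: 0.0246
grasp_force: 59.9
```

>>> {"api": "move_arm", "payload": {
  "plan": [
    [0,0,0,0],
    [0,0,0,0],
    [0,0,0,0],
    [0,0,0,0],
    [0,0,0,0]
  ],
  "gripper": 1
}}

```text
time: 38.23
tcp_pos: [0.5144, 0.0993, 0.1279]
tcp_rot: [180.0, -0.0, 83.7]
wrist_force: [-0.9, -0.1, -0.3]
gripper_width: 0.0832
grasp_force: 0.0
```

>>> {"api": "move_arm", "payload": {
  "plan": [
    [0,0,-0.8,0],
    [0,0,-1,0],
    [0,0,-1,0],
    [-0.5,0,-1,0],
    [-1,-0.1,-1,0],
    [-1,-0.1,-0.5,0],
    [-1,-0.15,0,0],
    [-1,-0.15,0,0],
    [-1,-0.15,0,0],
    [-1,-0.15,0,0],
    [-1,-0.15,0,0],
    [-1,-0.15,0,0],
    [-1,-0.15,0,0],
    [-1,-0.15,0,0],
    [-1,-0.15,0,0],
    [-1,-0.15,0,0],
    [-1,-0.15,0,0],
    [-1,-0.15,0,0],
    [-1,-0.15,0,0],
    [-1,-0.15,0,0]
  ]
}}

```text
time: 39.9
tcp_pos: [0.4323, -0.2247, 0.234]
tcp_rot: [180.0, -0.0, 83.7]
wrist_force: [0.4, 0.7, 0.5]
gripper_width: 0.0854
grasp_force: 0.0
```

>>> {"api": "move_arm", "payload": {
  "plan": [
    [-1,-0.15,0,0],
    [-1,-0.15,0,0],
    [-1,-0.15,0,0],
    [-0.7,0,0,0],
    [-0.4,0,0,0],
    [0,0,0,0],
    [0,0,0,0]
  ]
}}

```text
time: 40.48
tcp_pos: [0.4146, -0.3043, 0.2338]
tcp_rot: [-180.0, -0.0, 83.7]
wrist_force: [0.6, 0.0, -0.3]
gripper_width: 0.0853
grasp_force: 0.0
```

```bash
python3 - <<'E'
from h import *
path((.4135,-.3145,.1385,83.7))
E
```

```text
40.4833 [ 0.4146 -0.3043  0.2338] 83.67 0.0853
5 x [-0.102, 0.001, 0.953] -0.001 total [-0.51, 0.0, 4.76]
```

>>> {"api": "move_arm", "payload": {
  "plan": [
    [-0.3,0,0.4,0],
    [-0.2,0,0.8,0],
    [0,0,1,0],
    [0,0,1,0],
    [0,0,1,0],
    [0,0,0.5,0],
    [0,0,0,0],
    [0,0,0,0]
  ]
}}

```text
time: 41.15
tcp_pos: [0.4139, -0.3136, 0.14]
tcp_rot: [-180.0, -0.0, 83.8]
wrist_force: [-0.7, -0.4, 0.3]
gripper_width: 0.0855
grasp_force: 0.0
```

>>> {"api": "move_arm", "payload": {
  "plan": [
    [0,0,0,0],
    [0,0,0,0],
    [0,0,0,0],
    [0,0,0,0],
    [0,0,0,0],
    [0,0,0,0]
  ],
  "gripper": -1
}}

```text
time: 41.65
tcp_pos: [0.4139, -0.3144, 0.1409]
tcp_rot: [179.9, -0.0, 83.7]
wrist_force: [-0.8, 1.7, 5.8]
gripper_width: 0.0385
grasp_force: 59.7
```

```bash
python3 - <<'E'
from h import *
z=r.observe()['tcp_pos'][2]
path((.4137,-.3145,z+.06,83.7),(.505,.0115,z+.06,83.7))
E
```

```text
41.65 [ 0.4139 -0.3144  0.1409] 83.73 0.0385
3 x [-0.001, -0.003, -1.0] 0.001 total [-0.0, -0.01, -3.0]
17 x [0.983, 0.162, -0.0] -0.0 total [16.7, 2.75, -0.0]
```

>>> {"api": "move_arm", "payload": {
  "plan": [
    [0,0,-0.6,0],
    [0,0,-0.9,0],
    [0,0,-0.9,0],
    [0.4,0,-0.6,0],
    [0.8,0,0,0],
    [1,0,0,0],
    [1,0,0,0],
    [1,0,0,0],
    [1,0.3,0,0],
    [1,0.3,0,0],
    [1,0.3,0,0],
    [1,0.3,0,0],
    [1,0.3,0,0],
    [1,0.3,0,0],
    [1,0.3,0,0],
    [1,0.3,0,0],
    [1,0.3,0,0],
    [1,0,0,0],
    [1,0,0,0],
    [0.7,0,0,0]
  ]
}}

```text
time: 43.32
tcp_pos: [0.5017, -0.0018, 0.1999]
tcp_rot: [-180.0, -0.0, 83.8]
wrist_force: [-0.4, -0.6, -4.8]
gripper_width: 0.0389
grasp_force: 61.3
```

>>> {"api": "move_arm", "payload": {
  "plan": [
    [0.4,0,0,0],
    [0,0,0,0],
    [0,0,0,0]
  ]
}}

```text
time: 43.57
tcp_pos: [0.5027, 0.0033, 0.1999]
tcp_rot: [-180.0, 0.1, 83.7]
wrist_force: [-0.0, 0.4, -3.6]
gripper_width: 0.0386
grasp_force: 61.4
```

```bash
python3 - <<'E'
from h import *
path((.5045,.0115,.151,83.7))
E
```

```text
43.5667 [0.5027 0.0033 0.1999] 83.74 0.0386
3 x [0.138, 0.016, 0.816] 0.002 total [0.42, 0.05, 2.45]
```

>>> {"api": "move_arm", "payload": {
  "plan": [
    [0.2,0.05,0.3,0],
    [0.2,0,0.7,0],
    [0,0,0.7,0],
    [0,0,0.4,0],
    [0,0,0.1,0],
    [0,0,0,0],
    [0,0,0,0]
  ]
}}

```text
time: 44.15
tcp_pos: [0.5052, 0.0113, 0.1564]
tcp_rot: [180.0, 0.0, 83.7]
wrist_force: [0.8, -0.5, -4.0]
gripper_width: 0.0383
grasp_force: 61.3
```

>>> {"api": "move_arm", "payload": {
  "plan": [
    [0,0,0.1,0],
    [0,0,0.1,0],
    [0,0,0.1,0],
    [0,0,0,0],
    [0,0,0,0]
  ]
}}

```text
time: 44.57
tcp_pos: [0.5055, 0.0119, 0.1519]
tcp_rot: [179.9, -0.1, 83.7]
wrist_force: [-3.7, -0.3, 7.5]
gripper_width: 0.0383
grasp_force: 62.4
```

>>> {"api": "move_arm", "payload": {
  "plan": [
    [0,0,0,0],
    [0,0,0,0],
    [0,0,0,0],
    [0,0,0,0],
    [0,0,0,0]
  ],
  "gripper": 1
}}

```text
time: 44.98
tcp_pos: [0.5049, 0.0118, 0.15]
tcp_rot: [180.0, -0.0, 83.7]
wrist_force: [0.4, 0.5, -0.7]
gripper_width: 0.0856
grasp_force: 0.0
```

>>> {"api": "move_arm", "payload": {
  "plan": [
    [0,0,-0.8,0],
    [0,0,-1,0],
    [-0.5,0,-1,0],
    [-1,0.1,-1,0],
    [-1,0.1,0,0],
    [-1,0.15,0,0],
    [-1,0.15,0,0],
    [-1,0.15,0,0],
    [-1,0.15,0,0],
    [-1,0.15,0,0],
    [-1,0.15,0,0],
    [-1,0.15,0,0],
    [-1,0.15,0,0],
    [-1,0.15,0,0],
    [-1,0.15,0,0],
    [-1,0.15,0,0],
    [-1,0.15,0,0],
    [-1,0.15,0,0],
    [-0.4,0,0,0],
    [0,0,0,0]
  ]
}}

```text
time: 46.65
tcp_pos: [0.5117, -0.3113, 0.2258]
tcp_rot: [-180.0, 0.1, 83.5]
wrist_force: [-0.5, 0.7, 0.6]
gripper_width: 0.0854
grasp_force: 0.0
```

```bash
python3 - <<'E'
from h import *
c=cam("wrist")
path((.512,-.3045,.126,83.7))
E
```

```text
46.7 [ 0.5123 -0.3095  0.2257] 83.61 0.0858
5 x [0.05, -0.008, 0.997] -0.003 total [0.25, -0.04, 4.98]
```

>>> {"api": "move_arm", "payload": {
  "plan": [
    [0.2,0,0.4,0],
    [0.05,0,0.8,0],
    [0,0,1,0],
    [0,0,1,0],
    [0,0,1,0],
    [0,0,0.7,0],
    [0,0,0.05,0],
    [0,0,0,0]
  ]
}}

```text
time: 47.37
tcp_pos: [0.5133, -0.3025, 0.1262]
tcp_rot: [-179.9, -0.1, 83.8]
wrist_force: [-0.2, -0.2, -0.2]
gripper_width: 0.0858
grasp_force: 0.0
```

>>> {"api": "move_arm", "payload": {
  "plan": [
    [0,0,0,0],
    [0,0,0,0],
    [0,0,0,0],
    [0,0,0,0],
    [0,0,0,0],
    [0,0,0,0]
  ],
  "gripper": -1,
  "grip_force": 50
}}

```text
time: 47.87
tcp_pos: [0.5138, -0.3044, 0.1281]
tcp_rot: [179.9, 0.0, 83.7]
wrist_force: [-0.3, 1.3, 6.2]
gripper_width: 0.0399
grasp_force: 50.7
```

```bash
python3 - <<'E'
from h import *
z=r.observe()['tcp_pos'][2]
path((.512,-.3045,z+.055,83.7),(.4955,-.0695,z+.055,83.7))
E
```

```text
47.8667 [ 0.5138 -0.3044  0.1281] 83.72 0.0399
3 x [-0.004, -0.03, -0.917] 0.001 total [-0.01, -0.09, -2.75]
12 x [0.966, -0.176, -0.0] -0.0 total [11.59, -2.11, -0.0]
```

>>> {"api": "move_arm", "payload": {
  "plan": [
    [0,0,-0.6,0],
    [0,0,-0.9,0],
    [0,0,-0.9,0],
    [0.4,-0.1,-0.4,0],
    [0.8,-0.2,0,0],
    [1,-0.2,0,0],
    [1,-0.2,0,0],
    [1,-0.2,0,0],
    [1,-0.2,0,0],
    [1,-0.2,0,0],
    [1,-0.2,0,0],
    [1,-0.2,0,0],
    [1,-0.2,0,0],
    [1,-0.2,0,0],
    [0.8,-0.1,0,0],
    [0.4,-0.1,0,0],
    [0,0,0,0],
    [0,0,0,0]
  ]
}}

```text
time: 49.37
tcp_pos: [0.4922, -0.0726, 0.1829]
tcp_rot: [-180.0, 0.0, 83.8]
wrist_force: [-0.4, -0.3, -1.8]
gripper_width: 0.0395
grasp_force: 50.9
```

```bash
python3 - <<'E'
from h import *
path((.4955,-.0695,.139,83.7))
E
```

```text
49.3667 [ 0.4922 -0.0726  0.1829] 83.77 0.0395
3 x [0.057, 0.048, 0.731] 0.003 total [0.17, 0.15, 2.19]
```

>>> {"api": "move_arm", "payload": {
  "plan": [
    [0.05,0.1,0.4,0],
    [0,0,0.7,0],
    [0,0,0.6,0],
    [0,0,0.2,0],
    [0,0,0.1,0],
    [0,0,0.1,0],
    [0,0,0,0],
    [0,0,0,0]
  ]
}}

```text
time: 50.03
tcp_pos: [0.4949, -0.0717, 0.1412]
tcp_rot: [180.0, -0.0, 83.7]
wrist_force: [0.2, -0.6, -2.0]
gripper_width: 0.0395
grasp_force: 51.0
```

>>> {"api": "move_arm", "payload": {
  "plan": [
    [0,0,0.1,0],
    [0,0,0.08,0],
    [0,0,0,0],
    [0,0,0,0]
  ]
}}

```text
time: 50.37
tcp_pos: [0.4955, -0.0716, 0.1391]
tcp_rot: [179.9, -0.1, 83.7]
wrist_force: [-2.3, -0.0, 7.9]
gripper_width: 0.0397
grasp_force: 52.1
```

Touched down; release, back off and check.

>>> {"api": "move_arm", "payload": {
  "plan": [
    [0,0,0,0],
    [0,0,0,0],
    [0,0,0,0],
    [0,0,0,0],
    [0,0,0,0]
  ],
  "gripper": 1
}}

```text
time: 50.78
tcp_pos: [0.4946, -0.0715, 0.1373]
tcp_rot: [180.0, -0.0, 83.7]
wrist_force: [0.7, 0.7, 0.4]
gripper_width: 0.0854
grasp_force: 0.0
```

>>> {"api": "move_arm", "payload": {
  "plan": [
    [0,0,-0.8,0],
    [0,0,-1,0],
    [0,0,-1,0],
    [0,0,-1,0],
    [0,0,-1,0],
    [0,0,-1,0],
    [0,0,-1,0],
    [0,0,-1,0],
    [0,0,-1,0],
    [0,0,-1,0],
    [0,0,-1,0],
    [0,0,0,0],
    [0,0,0,0]
  ]
}}

```text
time: 51.87
tcp_pos: [0.4951, -0.0717, 0.3541]
tcp_rot: [179.9, -0.0, 83.7]
wrist_force: [0.2, -0.1, -0.8]
gripper_width: 0.0855
grasp_force: 0.0
```

```bash
python3 - <<'E'
from h import *
import pickle
o=r.observe();print(o['time'],o['tcp_pos'],o['tcp_rot'])
c=cam("wrist");save(c,"w8");pickle.dump(c,open("w8.pkl","wb"))
E
python3 -c "
import cv2,numpy as np
a=cv2.imread('pics/w8.png')[0:250,180:430];b=cv2.imread('pics/w1.png')[0:250,180:380]
cv2.imwrite('pics/w8c.png',cv2.resize(a,None,fx=2.3,fy=2.3,interpolation=cv2.INTER_CUBIC))"
```

```text
51.8667 [ 0.49508589 -0.07165796  0.35406232] [ 1.79892093e+02 -3.14844147e-02  8.37322652e+01]
```

View pics/w8c.png

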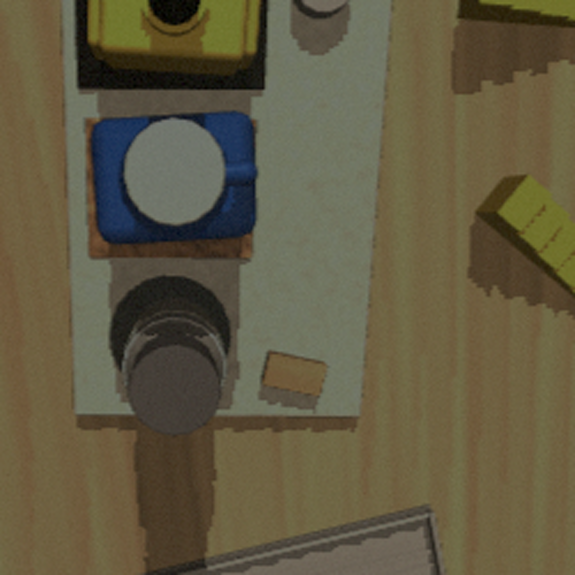

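All three stand upright on their mats: jug cap at about (256,74) and can cap at about (256,169) in full-frame pixels. A quick numeric check, then I'll hand in.

```bash
python3 - <<'E'
from h import *
import pickle
c=pickle.load(open("w8.pkl","rb"));f=lambda x,y:(180+x/2.3,y/2.3)
j=onz(c,f(174,171),.165);k=onz(c,f(175,389),.155);print(j,k)
jm=np.array([.5031,.0114]);km=np.array([.4934,-.0725])
e=[np.linalg.norm(j[:2]-jm),np.linalg.norm(k[:2]-km)];print(e)
if max(e)<.010: print(r.hand_in())
E
```

```text
[0.50438466 0.01459542 0.165     ] [ 0.49520748 -0.07321535  0.155     ]
[np.float64(0.00344399013739424), np.float64(0.001943895081854675)]
the job is handed in; nothing more can be done
None
```

The job is handed in at about 52 s of the 144 s allowed: the gauge lies steps-up and lengthwise within about 4 mm of the plate's centre, and the jug, can and mallet stand upright on their own mats, about 3, 2 and 4 mm off centre (the mallet by arm pose, not re-measured).

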